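# Seat a lock cylinder in the drilling jig and clamp it

## Task

Load the nickel lock cylinder, key face up, into the round nest of the blue drilling jig; the cam under it must drop into the slot of the driver plate at the bottom of the nest, whose angle you cannot count on, so press lightly and turn the cylinder until you feel it drop and it sits fully home. Only then swing the hinged steel strap over it and press the strap's red pad down until it snaps under the roller catch. Be gentle: force neither the cylinder nor the strap, never bring the strap down on a cylinder that still stands proud, and leave the other things on the bench where they are.

Things in the scene. Friction and masses are not known exactly. Their poses are not given: they have to be found in the camera images.
- cylinder_center (a point): Centre, half-way up, of the loose satin-nickel lock cylinder to be clamped: 40 mm tall, about 0.16 kg. It stands upright on its cam, a dark steel bar 27 mm (along x) by 10 mm (y), 6 mm tall; above it the body, 29 mm diameter, 27 mm tall, then the flange. z up, x along the cam's length and the keyway; half a turn about z makes no difference.
- flange_top (a point): Centre of the cylinder's top (key) face, 20 mm above its centre. The flange is 35 mm in diameter and 7 mm thick (33 to 40 mm above the underside): grip it there from above. It carries a brass plug with the black keyway.
- jig: Blue drilling jig, fixed to the bench; origin on the bench top below the nest's axis, z up. Base plate 104 mm along x, y = -81 to +89 mm, 10 mm thick. Nest: aluminium block 60 x 60 mm, its top 34 mm above the bench, with an upright bore of 32 mm diameter. Hinge ears at y = +58 mm, 69 mm high; sprung catch at y = -50 mm, 82 mm high.
- nest_mouth (a point): Centre of the mouth of the nest's bore, 34 mm above the bench; axes as the jig's. Cylinder fully home: its centre is 2 mm above this point (flange top 22 mm above). Standing proud with the cam across the driver slot: 6 mm higher.
- nest_floor (a point): Centre of the bore's floor, 12 mm below its mouth: a dark driver plate with a centred slot 29.8 x 12.8 mm, 8 mm deep, for the cam. The plate stays (0.15 N m friction) where it was left: from the jig's x axis to the slot's length is 17 to 143 degrees anticlockwise from above, unmeasured (this point has the jig's axes). The cam enters when aligned within about 5 degrees; home, the body rests on it.
- strap_hinge (a point): Middle of the strap's hinge pin, at x = 0, y = +58 mm of the jig, 59 mm above the bench; the pin lies along the jig's x axis (axes as the jig's).
- strap_pad (a point): Centre of the top of the strap's red press pad (20 mm diameter), 88 mm from the hinge pin, 10 mm above the strap's mid plane. The strap is a flat steel frame 36 mm wide, 6 mm thick, 106 mm long from the pin, open over the keyway. z: outward normal of the pad (up when closed, away from the nest when open); y: from nose to hinge.
- catch_top (a point): Top of the sprung catch's brass roller, 69 mm above the bench, at y = -50 mm of the jig (axes as the jig's). The catch's dark lip rises behind it to 82 mm. Roller and strap nose snap past each other.
- strap (a joint): Strap angle, rad: 0 closed (level from the hinge towards the jig's -y, on the flange of a cylinder fully home), 1.57 upright, about 2 open, leaning to +y; it stays where left (hinge friction 0.06 N m). At 0.1 its nose meets the catch roller; about 5 N down on the pad snaps it past and it holds at about 0. On a cylinder 6 mm proud it stops at about 0.1 and cannot catch.
- brass_cylinder: Bystander: brass lock cylinder, 35 mm diameter, 30 mm tall, standing on its end; origin at its underside.
- padlock: Bystander: brass padlock lying flat, 68 x 42 x 17 mm; origin at its underside.
- oil_bottle_1: Bystander: small white oil bottle with a red tip, 37 mm diameter, 122 mm tall; origin at its underside.
- yellow_screwdriver: Bystander: yellow screwdriver lying along y, 20 x 160 x 20 mm; origin at its underside.
Not all that is in view belongs to the job. What is shaped like the part that bears cylinder_center but purple or turquoise is not meant.

How it is judged:
On the way, in this order (a step that is already met when the one before it is completed fails the run):
1. the cylinder sits fully home in the nest while the strap is still open (z of cylinder_center in the frame of jig below 0.038 m and horizontal distance between cylinder_center and nest_mouth below 0.004 m and angle between cylinder_center's own z axis and vertical below 0.07 rad and value of joint strap above 0.5 rad), for 0.2 s.
2. the strap is closed under the roller catch (value of joint strap below 0.035 rad), for 0.2 s.
At the end, for the whole second after the job is handed in: The cylinder stands upright (within 4 degrees) and fully home in the nest: its centre is less than 38 mm above the jig's underside (36 mm when home) and within 4 mm of the bore's axis; the strap is closed under the catch (angle below 0.035 rad); all is at rest (z of cylinder_center in the frame of jig below 0.038 m and horizontal distance between cylinder_center and nest_mouth below 0.004 m and angle between cylinder_center's own z axis and vertical below 0.07 rad and value of joint strap below 0.035 rad and linear speed of cylinder below 0.01 m/s); the robot touches nothing.
It fails at once if the cylinder is pushed against the nest with more than 40 N while the strap is open (contact force between nest and cylinder above 40 N and value of joint strap above 0.5 rad).
It fails at once if the strap bears on a cylinder that is not fully home (contact force between strap and cylinder above 1.5 N and z of cylinder_center in the frame of jig above 0.0395 m).
It fails at once if the strap presses on the cylinder with more than 60 N (contact force between strap and cylinder above 60 N).
It fails at once if the fingers push the jig or its strap with more than 40 N (contact force between jig and the fingers above 40 N).
It fails at once if a bystander is shifted by more than 20 mm (distance of any of brass_cylinder, padlock, oil_bottle_1, yellow_screwdriver from where it was at the start of the episode above 0.02 m).
It also fails if it takes over 67 s, if anything falls off the work surface, if the arm or the gripper's body presses on something with over 40 N, if the wrist force passes 120 N, or if a joint passes its speed limit or range.

## Robot

A 6-joint arm with a two-finger parallel gripper is mounted at the origin on a cart in front of the work surface, level with it; the furniture and walls round the work are solid. World frame = base frame: x ahead of the robot, y to its left, z up, the work surface at z = 0. Lengths are in m, angles in rad, forces in N, time in s.
With the tool pointing down it reaches from about 0.275 to 0.975 m from the base axis. Payload 8.4 kg.
Tool frame: the origin (TCP) lies midway between the tips of the shut fingers; the grasp point (between the pads) lies 19 mm behind it; z points along the fingers, y is the line along which they close (so a half turn about z gives the same grasp; the last joint's range is limited). The gripper opens to 92 mm and grips with 3 to 60 N. Pads are 20 mm wide; open, the fingers measure 128 mm over their backs; the gripper's body (75 mm by 189 mm) begins 69 mm behind the grasp point.
Start: joints at [-0.002, 0.353, 1.633, -0, 1.155, -0.002], TCP at [0.625, -0, 0.215] pointing down, gripper open.
Joint ranges: [-2.63, 2.63], [-0.92, 2.1], [0.06, 2.66], [-1.3, 4.44], [0, 2.69], [-3.02, 3.02]. Speed limits (rad/s): [2.22, 2.22, 2.79, 3.14, 3.14, 3.14].

## Interface

Orientations are given as a unit quaternion [x, y, z, w].
In Python, from plant import monitor, read_camera, bot gives the robot as it stands.
- The arm moves only by the shell command python3 -m crank 'ROWS'. ROWS is JSON, a list of rows, each a list of 3 entries, a list of its own where there are three numbers: the opening, from 0 (shut) to 1 (fully open), then the shift along the tool's x, y, z in cm, then the turn about the tool's z in degrees. A call has 1 to 5 rows; each row shifts and turns the commanded pose from where the row before left it, along the tool's axes as they then stand; what a row does not reach is not made up. A row lasts 1/10 s, in which the tool goes at most 50 mm and 8.59 degrees, less where a joint would pass 70% of its speed; a pose out of reach is approached as far as the arm can. A call with a gripper value outside its range is refused whole. The fingers move at their own pace and stop on an object; the grip force is fixed at half the most. Time passes only in rows, so rows that do not move let the fingers close. It gives the time, the measured TCP pose, the force, the opening and the grip force at its end, in the units of the state.
- monitor.sense(): the state, without advancing time (a new reading comes with each control period).
- read_camera(name): name is "scene" or "side" or "wrist"; returns a dict with "image" (384x512x3 uint8, blue, green, red), "fx", "fy", "cx", "cy" (pixels), "k1" (the pictures are not rectified: a ray, as slopes to the right and down, at radius r is drawn at 1 + k1 r^2 times it, then the intrinsics apply), "rvec" (rotation vector, rad) and "tvec" (3), from world to camera coordinates, as OpenCV has them. Camera axes: x right, y down, z forward; pixel columns grow to the right and rows downward; lengths in m; the calibration is good to about 2 mm. A picture is of the moment at which its call begins. There is no depth.
- bot.close_job(): hands the job in; it is judged then, once.
The state is a dict: "time": time; "joint_pos": joint angles; "joint_vel": joint speeds; "tau": joint torques, N m; "tcp_pos": TCP position; "tcp_rot": TCP orientation; "ft_force": force on the tool from outside, world axes, zero at the start; "wrist_torque": the same for the moment, N m; "width": opening from 0.0 (shut) to 1.0 (fully open); "grasp_force": force on a finger pad.
Only numpy, scipy, OpenCV 4.12 (cv2) and the standard library are available. Lean on these libraries where they do the work, as an engineer would, in place of code of your own. Each camera call takes 0.05 s, during which the arm holds its last target. There are 200 camera calls.

## Working session

There is one attempt and no reset: what is moved stays moved. The work goes in short steps, Python scripts to look and compute and a shell command to move; the robot and the scene stay as the last step left them, time stands still between calls to the robot, and variables do not carry over. Pictures are saved under pics/ and viewed, at most 10 in all, crops included, and the job is handed in when it is done.

```bash
mkdir -p pics; ls
cat > h.py <<'E'
import numpy as np, cv2
from plant import monitor, read_camera, bot
def shot(n,f=None):
    c=read_camera(n)
    if f: cv2.imwrite('pics/'+f,c['image'])
    return c
def ray(c,u,v):
    d=np.array([(u-c['cx'])/c['fx'],(v-c['cy'])/c['fy']]); p=d.copy()
    for _ in range(20): p=d/(1+c['k1']*(p@p))
    R=cv2.Rodrigues(np.array(c['rvec'],float))[0]; t=np.array(c['tvec'],float).ravel()
    return -R.T@t, R.T@np.array([p[0],p[1],1.])
def onz(c,u,v,z):
    o,d=ray(c,u,v); return o+d*(z-o[2])/d[2]
def proj(c,P):
    R=cv2.Rodrigues(np.array(c['rvec'],float))[0]; q=R@np.array(P,float)+np.array(c['tvec'],float).ravel()
    p=q[:2]/q[2]; p=p*(1+c['k1']*(p@p)); return np.array([p[0]*c['fx']+c['cx'],p[1]*c['fy']+c['cy']])
E
python3 - <<'E'
from h import *
s=monitor.sense(); print(s)
ims=[]
for n in ['scene','side','wrist']:
    c=shot(n,n+'0.png'); print(n,c['fx'],c['k1'],ray(c,256,192))
E
```

```text
pics
{'time': 0.0, 'joint_pos': array([-2.39692316e-03,  3.53662307e-01,  1.63413866e+00, -2.40031467e-05,
        1.15522981e+00, -2.40420437e-03]), 'joint_vel': array([ 5.24809042e-04,  5.65754234e-04, -4.14229865e-06,  9.04895515e-04,
       -8.10591997e-04,  1.17198240e-03]), 'tau': array([-2.43486713e-03, -5.93846583e+01, -3.34216332e+01,  6.94100303e-02,
        2.34022352e-02, -1.15005114e-04]), 'tcp_pos': array([ 6.24485967e-01, -4.73590220e-06,  2.13852937e-01]), 'tcp_rot': array([ 7.07100592e-01,  7.07112604e-01, -5.15010839e-04, -5.01928763e-04]), 'ft_force': array([-0.14962923, -0.34315802, -0.0925843 ]), 'wrist_torque': array([-0.05382058,  0.01793702,  0.01741624]), 'grasp_force': 0.0, 'width': 1.0000726627683814}
scene 403.2850760387285 -0.07556529764939786 (array([ 0.10865769, -0.57028786,  0.74229253]), array([ 0.36190615,  0.65424491, -0.66411377]))
side 371.9142704835018 0.009350147619915348 (array([0.44579883, 0.76639583, 0.70016027]), array([-0.02276498, -0.73459984, -0.67818572]))
wrist 312.23014180093116 -0.04591238377737556 (array([0.62430264, 0.0658139 , 0.38469343]), array([-0.00601032, -0.23477462, -0.97204578]))
```

View pics/scene0.png

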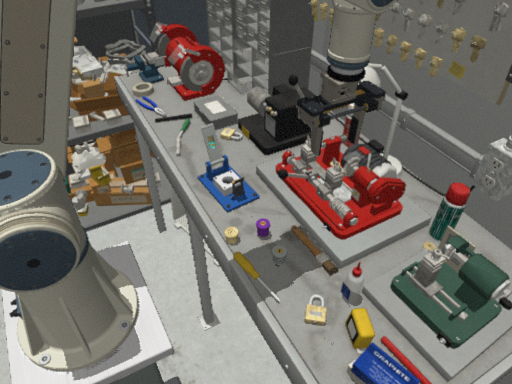

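View pics/side0.png

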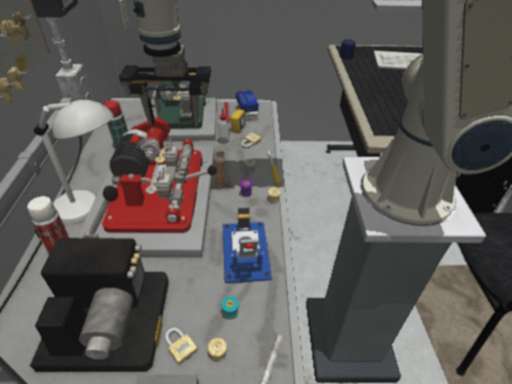

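View pics/wrist0.png

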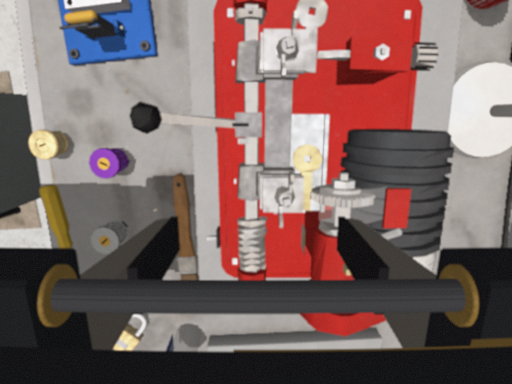

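Run:
```python
from h import *
w=shot('wrist');s=shot('scene');d=shot('side')
print('cyl',onz(w,106,238,.04),onz(s,280,249,.04))
print('purple',onz(w,108,162,.04),'brass',onz(w,47,144,.03))
for n,c in(('w',w),('s',s),('d',d)):
    hsv=cv2.cvtColor(c['image'],cv2.COLOR_BGR2HSV)
    m=cv2.inRange(hsv,(105,150,60),(125,255,255))
    k,l,st,ce=cv2.connectedComponentsWithStats(m)
    for i in range(1,k):
        if st[i,4]>150:
            ct=cv2.findContours((l==i).astype('uint8'),0,2)[0][0]
            h=cv2.convexHull(ct); a=cv2.approxPolyDP(h,5,True).reshape(-1,2)
            print(n,st[i],[tuple(np.round(onz(c,*p,.01)[:2],3)) for p in a],a.tolist())
def up(c,x,y,ww,hh,f): cv2.imwrite('pics/'+f,cv2.resize(c['image'][y:y+hh,x:x+ww],None,fx=5,fy=5,interpolation=2))
a=cv2.resize(s['image'][120:215,185:265],None,fx=5,fy=5,interpolation=2)
b=cv2.resize(d['image'][200:295,210:280],None,fx=5,fy=5,interpolation=2)
cv2.imwrite('pics/j.png',np.hstack([a,b]))
```

```text
cyl [ 0.4432158  -0.07408467  0.04      ] [ 0.44541946 -0.07502987  0.04      ]
purple [0.45607075 0.01705563 0.04      ] brass [0.3811588  0.03686874 0.03      ]
w [  64    0   92   64 3278] [(np.float64(0.504), np.float64(0.192)), (np.float64(0.507), np.float64(0.135)), (np.float64(0.408), np.float64(0.129)), (np.float64(0.405), np.float64(0.165)), (np.float64(0.483), np.float64(0.193))] [[148, 0], [154, 55], [70, 62], [64, 29], [130, 0]]
s [198 156  61  55 873] [(np.float64(0.499), np.float64(0.344)), (np.float64(0.505), np.float64(0.134)), (np.float64(0.414), np.float64(0.122)), (np.float64(0.393), np.float64(0.287)), (np.float64(0.444), np.float64(0.339))] [[223, 156], [258, 196], [230, 210], [198, 177], [207, 162]]
s [ 352  343   68   41 1083] [(np.float64(0.426), np.float64(-0.368)), (np.float64(0.493), np.float64(-0.346)), (np.float64(0.519), np.float64(-0.448)), (np.float64(0.433), np.float64(-0.403))] [[352, 369], [372, 343], [419, 381], [367, 383]]
d [237  91  20  16 182] [(np.float64(0.44), np.float64(-0.559)), (np.float64(0.417), np.float64(-0.459)), (np.float64(0.472), np.float64(-0.451)), (np.float64(0.489), np.float64(-0.542))] [[250, 91], [256, 104], [241, 105], [237, 93]]
d [224 223  47  59 949] [(np.float64(0.409), np.float64(0.14)), (np.float64(0.395), np.float64(0.293)), (np.float64(0.491), np.float64(0.304)), (np.float64(0.503), np.float64(0.148))] [[262, 225], [270, 277], [226, 281], [224, 227]]
```

View pics/j.png

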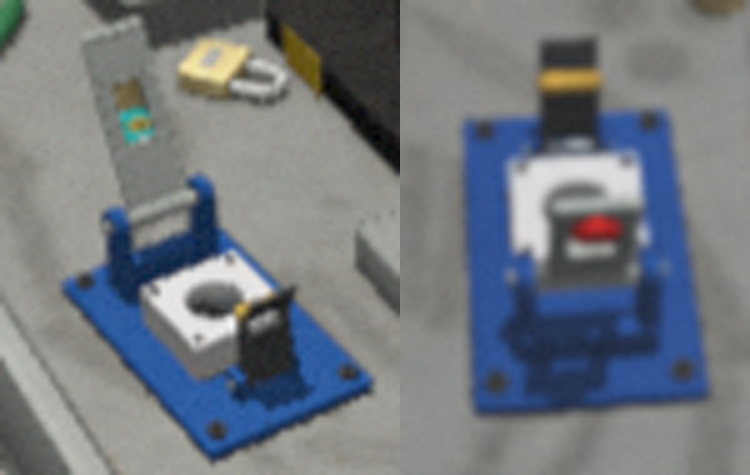

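```bash
python3 -m crank '[[1,[-1.5,-3.6,0],0],[1,[-1.5,-3.6,0],0],[1,[-1.5,-3.6,0],0],[1,[-1.5,-3.6,0],0],[1,[-1.5,-3.6,0],0]]'; python3 -m crank '[[1,[0,0,2],0],[1,[0,0,2],0],[1,[0,0,0],0],[1,[0,0,0],0]]'
python3 - <<'E'
from h import *
s=monitor.sense();print(s['tcp_pos'],s['tcp_rot'],s['time'])
w=shot('wrist','w1.png')
p=proj(w,[.444,-.0745,.04]);print(p)
g=cv2.medianBlur(cv2.cvtColor(w['image'],6),3)
c=cv2.HoughCircles(g,cv2.HOUGH_GRADIENT,1,30,param1=100,param2=20,minRadius=20,maxRadius=60)
if c is not None:
  for q in c[0]: print(q,onz(w,q[0],q[1],.04))
E
```

```text
time: 0.8
tcp_pos: [0.4435, -0.0754, 0.2145]
tcp_rot: [0.707, 0.707, -0.0, 0.0]
ft_force: [-0.2, -0.4, 0.3]
width: 1.003
grasp_force: 0.0
time: 1.2
tcp_pos: [0.445, -0.075, 0.1748]
tcp_rot: [0.707, 0.707, -0.0, -0.0]
ft_force: [0.4, -0.3, -0.4]
width: 1.002
grasp_force: 0.0
[ 0.4450345  -0.07497357  0.17484243] [ 7.07075529e-01  7.07137971e-01 -1.70889622e-04 -2.36761995e-04] 1.2
[257.03049676 183.78707674]
[ 86.5 301.5  49.9] [ 0.25218044 -0.20982203  0.04      ]
[430.5 302.5  47.9] [ 0.6393618  -0.21081335  0.04      ]
[451.5 191.5  43.6] [ 0.64334463 -0.08227434  0.04      ]
[457.5 155.5  47.1] [ 0.6441989  -0.04529957  0.04      ]
[416.5 209.5  42.7] [ 0.60879897 -0.10143224  0.04      ]
[444.5  57.5  36.1] [0.61909521 0.04644276 0.04      ]
[453.5 125.5  40.5] [ 0.63593113 -0.01596805  0.04      ]
[453.5 221.5  26.8] [ 0.65044963 -0.11468571  0.04      ]
```

View pics/w1.png

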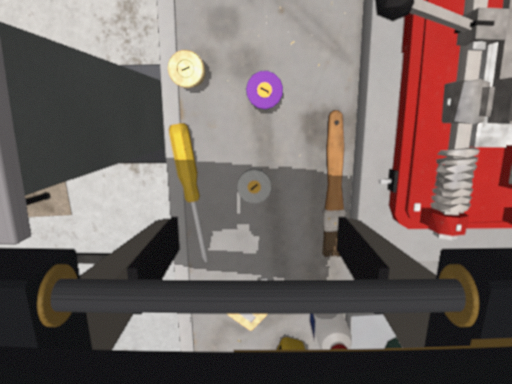

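```bash
cat >> h.py <<'E'
def plug(w,P,z,r=12,S=8):
    """brass plug centre and keyway angle (world deg) near world point P on plane z"""
    u,v=proj(w,P).astype(int); im=w['image'][v-r:v+r,u-r:u+r]
    hsv=cv2.cvtColor(im,cv2.COLOR_BGR2HSV); m=cv2.inRange(hsv,(10,80,60),(35,255,255))
    ct=max(cv2.findContours(cv2.morphologyEx(m,3,np.ones((5,5))),0,2)[0],key=cv2.contourArea)
    h=cv2.convexHull(ct); M=cv2.moments(h); cu,cv_=M['m10']/M['m00'],M['m01']/M['m00']
    yy,xx=np.mgrid[:2*r,:2*r]; ins=np.hypot(xx-cu,yy-cv_)<np.sqrt(M['m00']/np.pi)*.95
    g=im.max(2).astype(float); k=np.where(ins,np.clip(np.median(g[ins])-g-10,0,None),0)
    x=(k*xx).sum()/k.sum(); y=(k*yy).sum()/k.sum()
    a=.5*np.arctan2(2*(k*(xx-x)*(yy-y)).sum(),(k*((xx-x)**2-(yy-y)**2)).sum())
    A=onz(w,u-r+x-5*np.cos(a),v-r+y-5*np.sin(a),z);B=onz(w,u-r+x+5*np.cos(a),v-r+y+5*np.sin(a),z)
    return onz(w,u-r+cu,v-r+cv_,z),np.degrees(np.arctan2(*(B-A)[[1,0]]))%180, cv2.resize(im,None,fx=S,fy=S,interpolation=0)
E
python3 - <<'E'
from h import *
w=shot('wrist')
p,a,im=plug(w,[.443,-.076,.04],.04);print(p,a)
hsv=cv2.cvtColor(w['image'],cv2.COLOR_BGR2HSV)
cv2.imwrite('pics/p1.png',np.hstack([cv2.resize(w['image'][156:216,224:284],None,fx=6,fy=6,interpolation=0),cv2.resize(im,(360,360))]))
E
```

```text
[ 0.44061464 -0.07720766  0.04      ] 39.485436530040516
```

View pics/p1.png

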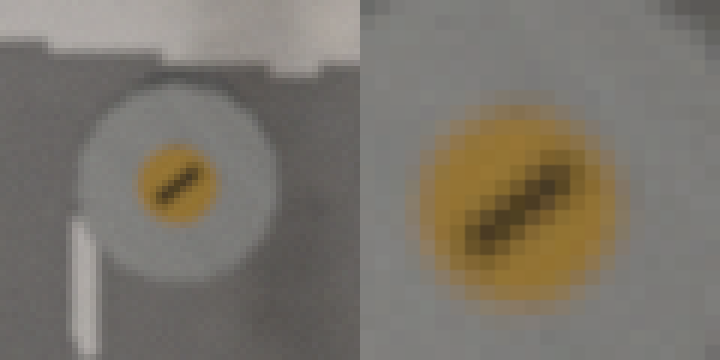

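```bash
python3 -m crank '[[1,[4.5,0.1,-0.5],0],[1,[4.5,0.1,-0.5],0],[1,[4.5,0.1,-0.5],0],[1,[4.5,0.1,-0.5],0],[1,[4.5,0.2,-0.5],0]]'; python3 -m crank '[[0.6,[0,0,0],0],[0.6,[0,0,0],0],[0.6,[0,0,0],0]]'
python3 - <<'E'
from h import *
s=monitor.sense();print(s['tcp_pos'])
w=shot('wrist','w2.png')
u,v=proj(w,[.451,.213,.034]).astype(int);print(u,v)
hsv=cv2.cvtColor(w['image'],cv2.COLOR_BGR2HSV)
m=cv2.inRange(hsv,(105,130,40),(125,255,255))
k,l,st,ce=cv2.connectedComponentsWithStats(m)
i=1+np.argmax(st[1:,4]);ct=cv2.findContours((l==i).astype('uint8'),0,2)[0][0]
r=cv2.minAreaRect(ct);print(r)
print([np.round(onz(w,*p,.01)[:2],4).tolist() for p in cv2.boxPoints(r)])
cr=w['image'][v-60:v+60,u-60:u+60]
z=cv2.resize(w['image'][v-22:v+22,u-22:u+22],(480,480),interpolation=2).astype(float)
z=np.clip(z*3,0,255).astype('uint8')
cv2.imwrite('pics/n2.png',np.hstack([cv2.resize(cr,(300,300),interpolation=2),np.zeros((300,4,3),'uint8'),cv2.resize(z,(300,300))]))
E
```

```text
time: 1.8
tcp_pos: [0.4513, 0.1522, 0.2009]
tcp_rot: [0.707, 0.707, 0.001, 0.0]
ft_force: [1.0, -0.3, -0.3]
width: 0.999
grasp_force: 0.0
time: 2.1
tcp_pos: [0.4509, 0.1493, 0.1997]
tcp_rot: [0.707, 0.707, -0.0, 0.0]
ft_force: [0.1, -0.1, -0.3]
width: 0.765
grasp_force: 0.0
[0.45092566 0.14930144 0.19971311]
258 118
((257.673095703125, 113.29171752929688), (151.8161163330078, 94.153564453125), 84.72611236572266)
[[0.3926, 0.294], [0.4932, 0.3027], [0.5144, 0.1371], [0.4032, 0.1265]]
```

View pics/n2.png

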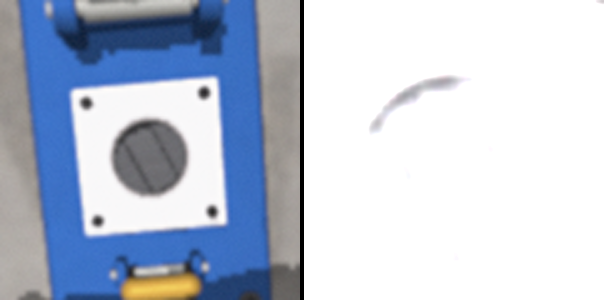

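```bash
cat >> h.py <<'E'
def nest(w,P=(.451,.213,.034)):
    u,v=proj(w,P).astype(int); o=np.array([u-60,v-60]); im=w['image'][v-60:v+60,u-60:u+60]
    hsv=cv2.cvtColor(im,cv2.COLOR_BGR2HSV); m=cv2.inRange(hsv,(0,0,170),(180,60,255))
    ct=max(cv2.findContours(m,0,2)[0],key=cv2.contourArea); r=cv2.minAreaRect(ct)
    b=np.array([onz(w,*(p+o),.034) for p in cv2.boxPoints(r)])
    bore=cv2.inRange(cv2.cvtColor(im,6),0,140)&cv2.fillPoly(np.zeros((120,120),'uint8'),[ct],255)
    cb=max(cv2.findContours(cv2.erode(bore,np.ones((3,3)))|0,0,2)[0],key=cv2.contourArea); e=cv2.fitEllipse(cb)
    return b, onz(w,*(np.array(e[0])+o),.034), e, r, o
E
python3 - <<'E'
from h import *
w=shot('wrist')
b,bc,e,r,o=nest(w)
print('block ctr',b.mean(0),'bore',bc,e)
for i in range(4):
    d=b[(i+1)%4]-b[i];print(np.linalg.norm(d),np.degrees(np.arctan2(d[1],d[0])))
f=o+np.array(e[0]); g=cv2.cvtColor(w['image'],6).astype(np.float32)
# rectify floor: sample on world plane z=.022 about bore
F=bc.copy();F[2]=.022
N=121;s=.03/N
X=np.array([[proj(w,[F[0]+(j-60)*s,F[1]-(i-60)*s,.022]) for j in range(N)] for i in range(N)],np.float32)
q=cv2.remap(g,X[...,0],X[...,1],cv2.INTER_CUBIC)
yy,xx=np.mgrid[:N,:N]-60;ins=(np.hypot(xx,yy)<48)
bh=cv2.morphologyEx(q,cv2.MORPH_BLACKHAT,np.ones((15,15)))*ins
best=[]
for a in np.arange(0,180,1):
    t=np.radians(a);dist=-(xx*np.sin(t)+yy*np.cos(t))
    h=np.histogram(dist[ins],bins=np.arange(-50,51,3),weights=bh[ins])[0]/np.maximum(1,np.histogram(dist[ins],bins=np.arange(-50,51,3))[0])
    best.append((h**2).sum())
i=np.argsort(best)[::-1][:6];print(i,np.array(best)[i].round())
a=np.radians(i[0]);d=-(xx*np.sin(a)+yy*np.cos(a))
print([(round(k*s*1e3,1),round(float(bh[ins&(abs(d-k)<1.5)].mean()),1)) for k in range(-42,43,3)])
cv2.imwrite('pics/fl.png',cv2.normalize(q*ins,None,0,255,32))
E
```

```text
block ctr [0.45052018 0.21114243 0.034     ] bore [0.45032103 0.21140448 0.034     ] ((59.3734016418457, 62.01774978637695), (26.031408309936523, 26.32210350036621), 11.86036491394043)
0.06087241617481185 4.558777186985322
0.060989053968482775 -84.00449182064679
0.06332674426687117 -175.25814751879972
0.06117921630285975 93.69262591728624
[120 119 121 118 122 117] [1517. 1512. 1503. 1497. 1476. 1467.]
[(-10.4, 1.0), (-9.7, 0.4), (-8.9, 1.0), (-8.2, 4.8), (-7.4, 11.9), (-6.7, 15.8), (-6.0, 12.0), (-5.2, 4.7), (-4.5, 0.6), (-3.7, 0.3), (-3.0, 1.1), (-2.2, 1.7), (-1.5, 1.7), (-0.7, 1.7), (0.0, 1.8), (0.7, 1.9), (1.5, 1.5), (2.2, 1.2), (3.0, 1.0), (3.7, 0.5), (4.5, 0.6), (5.2, 5.6), (6.0, 14.4), (6.7, 19.4), (7.4, 15.4), (8.2, 7.1), (8.9, 1.3), (9.7, 0.4), (10.4, 0.8)][ WARN:0@0.873] global loadsave.cpp:1063 imwrite_ Unsupported depth image for selected encoder is fallbacked to CV_8U.
```

```bash
python3 -m crank '[[0.6,[-4.5,-0.2,0.8],0],[0.6,[-4.5,-0.2,1],0],[0.6,[-4.5,-0.2,1],0],[0.6,[-4.5,-0.2,1],0],[0.6,[-4.6,-0.2,1],0]]'; python3 -m crank '[[0.6,[0,0,0],8],[0.6,[0,0,0],8],[0.6,[0,0,0],8],[0.6,[0,0,0],8],[0.6,[0,0,0],8]]';python3 -m crank '[[0.6,[0,0,0],0],[0.6,[0,0,0],0],[0.6,[0,0,0],0]]'
cat >> h.py <<'E'
from scipy.spatial.transform import Rotation as Ro
def totool(d):
    R=Ro.from_quat(monitor.sense()['tcp_rot']); return R.inv().apply(d)*100
def yaw():
    y=Ro.from_quat(monitor.sense()['tcp_rot']).as_matrix()[:,1]; return np.degrees(np.arctan2(y[1],y[0]))
E
python3 - <<'E'
from h import *
s=monitor.sense();print(s['tcp_pos'],yaw(),s['joint_pos'])
w=shot('wrist','w3.png')
p,a,im=plug(w,[.441,-.077,.04],.04,16);print(p,a,totool(p-s['tcp_pos']))
sc=shot('scene');hsv=cv2.cvtColor(sc['image'],40)
m=cv2.inRange(hsv,(0,150,90),(8,255,255))[255:285,340:375]
ys,xs=np.nonzero(m);print('tip',onz(sc,340+xs.mean(),255+ys.mean(),.115))
E
```

```text
time: 2.7
tcp_pos: [0.4402, -0.0787, 0.1514]
tcp_rot: [0.708, 0.707, 0.0, 0.0]
ft_force: [0.6, -0.1, -0.8]
width: 0.602
grasp_force: 0.0
time: 3.2
tcp_pos: [0.4405, -0.0772, 0.1516]
tcp_rot: [0.908, 0.419, -0.0, -0.0]
ft_force: [-0.2, -0.1, -0.7]
width: 0.6
grasp_force: 0.0
time: 3.5
tcp_pos: [0.4408, -0.0764, 0.1516]
tcp_rot: [0.906, 0.424, -0.0, -0.0]
ft_force: [0.9, -0.6, -0.2]
width: 0.598
grasp_force: 0.0
[ 0.44082592 -0.07638759  0.15158436] -39.86077556694788 [-1.74902964e-01  1.55402394e-01  2.06137245e+00 -4.50173067e-05
  9.24886160e-01  5.20825909e-01]
[ 0.44046045 -0.07737701  0.04      ] 40.45862121631578 [-0.0987991   0.03600441 11.15843918]
tip [ 0.5121895  -0.24612289  0.115     ]
```

```bash
python3 -m crank '[[0.6,[-0.1,0,3.5],0],[0.6,[0,0,3.5],0],[0.6,[0,0,3],0],[0.6,[0,0,2],0],[0.6,[0,0,1],0]]'; python3 -m crank '[[0.6,[0,0,0],0],[0.6,[0,0,0],0],[0.2,[0,0,0],0],[0.2,[0,0,0],0],[0.2,[0,0,0],0]]'; python3 -m crank '[[0.2,[0,0,0],0],[0.2,[0,0,0],0]]'
```

```text
time: 4.1
tcp_pos: [0.4393, -0.0765, 0.02]
tcp_rot: [0.906, 0.423, -0.001, -0.001]
ft_force: [0.8, -0.4, -0.2]
width: 0.599
grasp_force: 0.0
time: 4.6
tcp_pos: [0.4409, -0.0769, 0.0223]
tcp_rot: [0.906, 0.423, 0.001, 0.0]
ft_force: [0.4, -0.5, 2.5]
width: 0.363
grasp_force: 30.1
time: 4.8
tcp_pos: [0.441, -0.0769, 0.0222]
tcp_rot: [0.906, 0.423, 0.001, 0.0]
ft_force: [-0.1, 0.8, 7.7]
width: 0.363
grasp_force: 30.0
```

```bash
python3 -m crank '[[0.2,[0,0,-1],0],[0.2,[0,0,-3],0],[0.2,[0,0,-4],0],[0.2,[0,0,-3],0],[0.2,[0,0,0],0]]'; python3 -m crank '[[0.2,[2.8,-2.2,0],0],[0.2,[2.8,-2.2,0],0],[0.2,[2.8,-2.2,0],0],[0.2,[2.8,-2.2,0],-8],[0.2,[0,0,0],-8]]'; python3 -m crank '[[0.2,[0,0,0],-8],[0.2,[0,0,0],-8],[0.2,[0,0,0],-8],[0.2,[0,0,0],-8],[0.2,[0,0,0],-8]]';  python3 -m crank '[[0.2,[0,0,0],-8],[0.2,[0,0,0],-8],[0.2,[0,0,0],-8],[0.2,[0,0,0],0],[0.2,[0,0,0],0]]'
python3 - <<'E'
from h import *
s=monitor.sense();print(s['tcp_pos'],yaw(),s['joint_pos'],s['time'])
T=s['tcp_pos'];z=T[2]+.018
w=shot('wrist','w4.png')
print(totool(np.array([.4504,.2113,T[2]])-T))
p,a,im=plug(w,[T[0],T[1],z],z,20);print(p-T,a)
cv2.imwrite('pics/w4.png',np.hstack([w['image'],cv2.resize(im,(288,288)) if 0 else cv2.copyMakeBorder(cv2.resize(im,(280,280)),0,104,0,0,0)]))
E
```

```text
time: 5.3
tcp_pos: [0.4428, -0.0772, 0.1356]
tcp_rot: [0.906, 0.423, 0.003, 0.002]
ft_force: [-1.2, -0.3, -0.8]
width: 0.367
grasp_force: 30.0
time: 5.8
tcp_pos: [0.4443, 0.0686, 0.1309]
tcp_rot: [0.836, 0.548, -0.0, -0.001]
ft_force: [0.3, -0.9, -2.6]
width: 0.371
grasp_force: 30.0
time: 6.3
tcp_pos: [0.444, 0.0655, 0.1307]
tcp_rot: [0.599, 0.8, -0.001, -0.001]
ft_force: [0.7, 1.1, -2.7]
width: 0.363
grasp_force: 30.0
time: 6.8
tcp_pos: [0.4444, 0.0655, 0.1311]
tcp_rot: [0.424, 0.905, -0.0, -0.0]
ft_force: [-0.5, -0.1, -1.9]
width: 0.368
grasp_force: 30.0
[0.44437742 0.06551599 0.13105389] 39.7636551189264 [ 1.43031605e-01  1.90077125e-01  2.07555265e+00  1.24918714e-05
  8.77080888e-01 -5.50982811e-01] 6.8
[ 1.08185625e+01  9.79036190e+00 -2.04528137e-03]
[-9.67711107e-05 -3.71416963e-05  1.80000000e-02] 120.47006389474228
```

View pics/w4.png

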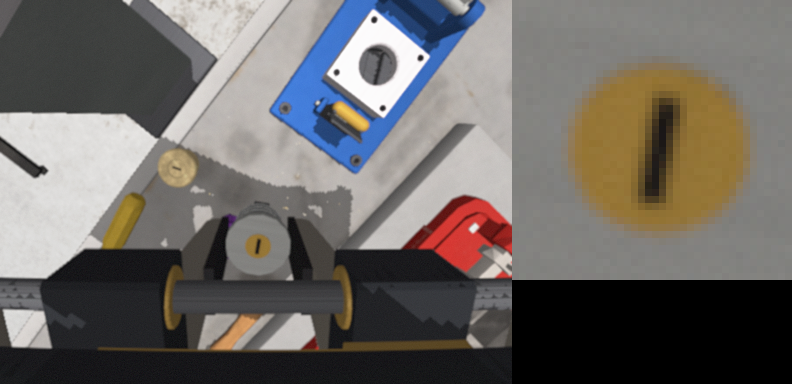

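```bash
python3 - <<'E'
from h import *
w=shot('wrist');b,bc,e,r,o=nest(w);print(b.mean(0),bc,e[1])
E
python3 -m crank '[[0.2,[2.7,2.5,0],0],[0.2,[2.7,2.5,0],0],[0.2,[2.7,2.4,0],0],[0.2,[2.7,2.4,0],0],[0.2,[0,0,0],0]]'
python3 -m crank '[[0.2,[0,0,0],0],[0.2,[0,0,0],0]]'
python3 - <<'E'
from h import *
T=monitor.sense()['tcp_pos'];print(T,totool(np.array([.4504,.2113,T[2]])-T),yaw())
E
```

```text
[0.44990849 0.21163679 0.034     ] [0.4499401  0.21097927 0.034     ] (33.16547393798828, 36.84224319458008)
time: 7.4
tcp_pos: [0.4512, 0.2149, 0.1317]
tcp_rot: [0.423, 0.906, 0.001, 0.0]
ft_force: [-1.0, -0.3, -2.8]
width: 0.366
grasp_force: 30.0
time: 7.6
tcp_pos: [0.4502, 0.2106, 0.1313]
tcp_rot: [0.423, 0.906, -0.0, -0.0]
ft_force: [0.9, 0.5, -1.8]
width: 0.366
grasp_force: 30.0
[0.45019404 0.21057572 0.13134216] [ 4.23088669e-02  6.22894205e-02 -5.73657859e-05] 39.9404631177563
```

```bash
python3 -m crank '[[0.2,[0,0.05,2],0],[0.2,[0,0,3],0],[0.2,[0,0,1.5],0],[0.2,[0,0,0.6],0],[0.2,[0,0,0],0]]'
python3 -m crank '[[0.2,[0,0,0.4],0],[0.2,[0,0,0.4],0],[0.2,[0,0,0],0]]'
python3 -m crank '[[0.2,[0,0,0.3],0],[0.2,[0,0,0.3],0],[0.2,[0,0,0],0]]'
```

```text
time: 8.1
tcp_pos: [0.4506, 0.2106, 0.0601]
tcp_rot: [0.423, 0.906, -0.001, -0.0]
ft_force: [0.7, 0.4, -1.8]
width: 0.365
grasp_force: 30.0
time: 8.4
tcp_pos: [0.4511, 0.2116, 0.0527]
tcp_rot: [0.423, 0.906, 0.0, 0.0]
ft_force: [-0.1, 0.3, -2.1]
width: 0.367
grasp_force: 30.0
time: 8.7
tcp_pos: [0.4507, 0.2116, 0.0463]
tcp_rot: [0.423, 0.906, -0.0, -0.0]
ft_force: [0.6, 0.8, -1.7]
width: 0.362
grasp_force: 30.0
```

No contact so far; on down toward proud level (0.044) and beyond, gently.

```bash
python3 -m crank '[[0.2,[0,0,0.15],0],[0.2,[0,0,0.15],0],[0.2,[0,0,0],0]]'
python3 -m crank '[[0.2,[0,0,0.1],0],[0.2,[0,0,0],0]]'
```

```text
time: 9.0
tcp_pos: [0.4509, 0.2116, 0.0434]
tcp_rot: [0.423, 0.906, -0.0, -0.0]
ft_force: [0.0, 0.9, -1.7]
width: 0.367
grasp_force: 30.0
time: 9.2
tcp_pos: [0.4509, 0.2116, 0.0425]
tcp_rot: [0.423, 0.906, -0.0, -0.0]
ft_force: [0.1, -0.1, -1.0]
width: 0.365
grasp_force: 30.0
```

```bash
python3 -m crank '[[0.2,[0,0,0.1],0],[0.2,[0,0,0],0]]'
python3 -m crank '[[0.2,[0,0,0.1],0],[0.2,[0,0,0],0]]'; python3 -m crank '[[0.2,[0,0,0.1],0],[0.2,[0,0,0],0]]'
```

```text
time: 9.4
tcp_pos: [0.4509, 0.2116, 0.0415]
tcp_rot: [0.423, 0.906, -0.0, -0.0]
ft_force: [0.2, 0.1, -2.0]
width: 0.361
grasp_force: 30.0
time: 9.6
tcp_pos: [0.4509, 0.2116, 0.0405]
tcp_rot: [0.423, 0.906, -0.0, -0.0]
ft_force: [0.5, -1.1, -1.9]
width: 0.369
grasp_force: 30.0
time: 9.8
tcp_pos: [0.4509, 0.2116, 0.0395]
tcp_rot: [0.423, 0.906, -0.0, -0.0]
ft_force: [-0.5, -0.3, -1.2]
width: 0.365
grasp_force: 30.0
```

```bash
python3 -m crank '[[0.2,[0,0,0.1],0],[0.2,[0,0,0],0]]'
python3 -m crank '[[0.2,[0,0,0.05],0],[0.2,[0,0,0],0]]'; python3 -m crank '[[0.2,[0,0,0.05],0],[0.2,[0,0,0],0]]'
```

```text
time: 10.0
tcp_pos: [0.451, 0.2117, 0.0385]
tcp_rot: [0.423, 0.906, 0.0, 0.0]
ft_force: [-0.8, -0.2, -1.9]
width: 0.365
grasp_force: 30.0
time: 10.2
tcp_pos: [0.4511, 0.2117, 0.0383]
tcp_rot: [0.423, 0.906, 0.0, 0.0]
ft_force: [-0.5, -0.9, 2.4]
width: 0.366
grasp_force: 30.0
time: 10.4
tcp_pos: [0.4512, 0.2117, 0.0381]
tcp_rot: [0.423, 0.906, 0.0, 0.0]
ft_force: [-1.3, -1.8, 8.7]
width: 0.365
grasp_force: 30.0
```

```bash
python3 -m crank '[[0.6,[0,0,0],0],[0.6,[0,0,0],0],[0.6,[0,0,0],0],[0.6,[0,0,0],0]]'
python3 -m crank '[[0.6,[0,0,-1],0],[0.6,[0,0,-2],0],[0.6,[0,0,-4],0],[0.6,[0,0,-4],0],[0.6,[0,0,-4.5],0]]'
python3 -m crank '[[0,[0,0,-1],8],[0,[0,0,0],8],[0,[0,0,0],8],[0,[0,0,0],8],[0,[0,0,0],3]]'
python3 -m crank '[[0,[-2,0,0],0],[0,[-2,0,0],0],[0,[-2,0,0],0],[0,[0,0,0],0],[0,[0,0,0],0]]'
python3 - <<'E'
from h import *
s=monitor.sense();print(s['tcp_pos'],yaw())
w=shot('wrist','w5.png')
for z in(.056,.062):
    p,a,im=plug(w,[.4504,.2113,.056],z,16);print(z,p,a)
u,v=proj(w,[.4504,.2113,.056]).astype(int)
sd=shot('side');sc=shot('scene');
for n,c in(('side',sd),('scene',sc)):
    hsv=cv2.cvtColor(c['image'],40);q=proj(c,[.4504,.2113,.056]).astype(int);print(n,q, 'proud',proj(c,[.4504,.2113,.062]))
    m=cv2.inRange(hsv,(10,110,90),(35,255,255))[q[1]-12:q[1]+8,q[0]-9:q[0]+9];ys,xs=np.nonzero(m);print(len(xs),xs.mean()+q[0]-9 if len(xs) else 0,ys.mean()+q[1]-12 if len(xs) else 0)
q=proj(sc,[.45,.25,.09]).astype(int)
q2=proj(sd,[.45,.25,.09]).astype(int)
cv2.imwrite('pics/c5.png',np.hstack([cv2.resize(c['image'][y-45:y+45,x-40:x+40],(320,360),interpolation=2) for c,(x,y) in((sc,q),(sd,q2))]))
E
```

```text
time: 10.8
tcp_pos: [0.4509, 0.2116, 0.0375]
tcp_rot: [0.423, 0.906, -0.0, -0.0]
ft_force: [0.3, 0.1, -1.5]
width: 0.599
grasp_force: 0.0
time: 11.3
tcp_pos: [0.4503, 0.2113, 0.1943]
tcp_rot: [0.423, 0.906, -0.0, -0.0]
ft_force: [0.5, 0.1, 0.0]
width: 0.601
grasp_force: 0.0
time: 11.8
tcp_pos: [0.4509, 0.2116, 0.2034]
tcp_rot: [0.678, 0.736, 0.0, 0.0]
ft_force: [-0.3, -0.0, -0.4]
width: 0.189
grasp_force: 0.0
time: 12.3
tcp_pos: [0.4563, 0.1519, 0.2031]
tcp_rot: [0.676, 0.737, 0.0, 0.0]
ft_force: [0.3, 0.6, 0.1]
width: 0.005
grasp_force: 0.0
[0.45628567 0.15192348 0.20312784] 4.9274534827920204
0.056 [0.45120888 0.21183002 0.056     ] 118.30692330040631
0.062 [0.45118814 0.21193533 0.062     ] 118.30692330040628
side [245 234] proud [245.14752283 232.82139852]
10 244.5 234.8
scene [226 173] proud [226.67677913 171.32563632]
10 228.1 173.4
```

View pics/c5.png

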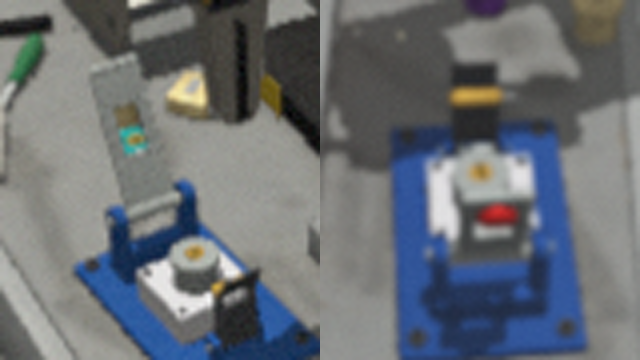

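```bash
cat >> h.py <<'E'
C=np.array([.4508,.2115,0]); A=np.radians(4.7); EX=np.array([np.cos(A),np.sin(A),0]); EY=np.array([-np.sin(A),np.cos(A),0])
def pad():
    c=read_camera('side'); hsv=cv2.cvtColor(c['image'],40)
    m=(cv2.inRange(hsv,(0,140,80),(8,255,255))|cv2.inRange(hsv,(172,140,80),(180,255,255)))
    m[:190]=0;m[300:]=0;m[:,:222]=0;m[:,275:]=0
    ys,xs=np.nonzero(m); o,d=ray(c,xs.mean(),ys.mean()); t=((C-o)@EX)/(d@EX)
    # intersect with circle of pad about hinge: solve along the ray for the vertical jig plane
    out=[]
    for th in np.arange(-.05,2.5,.005):
        P=C+EY*(.058-.088*np.cos(th)+.010*np.sin(th))+np.array([0,0,.059+.088*np.sin(th)+.010*np.cos(th)])
        out.append((np.hypot(*(proj(c,P)-[xs.mean(),ys.mean()])),th,P))
    return len(xs),min(out,key=lambda r:r[0])
def jig(P): d=np.array(P)-C; return np.round(np.array([d@EX,d@EY,d[2]])*1e3,1)
E
python3 - <<'E'
from h import *
print(pad()); s=monitor.sense(); print(jig(s['tcp_pos'])); c=read_camera('side')
print('turq',onz(c,230,307,.04), jig(onz(c,230,307,.04)))
E
```

```text
(36, (np.float64(0.4669798382692124), np.float64(1.924999999999999), array([0.4427781 , 0.30907226, 0.13806879])))
[  0.5 -59.2 202.7]
turq [0.47811819 0.38297016 0.04      ] [ 41.3 168.7  40. ]
```

```bash
python3 -m crank '[[0,[4.1,0,0],0],[0,[4.1,0,0],0],[0,[4.1,0,0],0],[0,[4.1,0,0],0],[0,[4.1,0,0],0]]'
python3 -m crank '[[0,[0,0,2],0],[0,[0,0,3],0],[0,[0,0,2.5],0],[0,[0,0,1.2],0],[0,[0,0,0],0]]'
python3 -m crank '[[0,[-1.5,0,0],0],[0,[-1.5,0,0],0],[0,[-0.7,0,0],0],[0,[-0.5,0,0],0],[0,[-0.5,0,0],0]]'
python3 -m crank '[[0,[-0.5,0,0],0],[0,[-0.5,0,0],0],[0,[-0.5,0,0],0]]'
python3 - <<'E'
from h import *
print(pad()); print(jig(monitor.sense()['tcp_pos']))
E
```

```text
time: 13.05
tcp_pos: [0.4377, 0.3582, 0.2026]
tcp_rot: [0.675, 0.738, 0.0, 0.0]
ft_force: [0.8, -0.3, -0.1]
width: 0.002
grasp_force: 0.0
time: 13.55
tcp_pos: [0.4373, 0.3557, 0.1141]
tcp_rot: [0.675, 0.737, -0.002, -0.0]
ft_force: [-0.0, -0.4, -0.7]
width: 0.006
grasp_force: 0.0
time: 14.05
tcp_pos: [0.443, 0.3089, 0.1164]
tcp_rot: [0.676, 0.737, 0.001, 0.0]
ft_force: [-0.3, 0.9, 0.9]
width: 0.005
grasp_force: 0.7
time: 14.35
tcp_pos: [0.4437, 0.294, 0.1155]
tcp_rot: [0.676, 0.737, -0.0, 0.0]
ft_force: [-0.7, 0.2, -0.3]
width: 0.002
grasp_force: 0.5
(0, (np.float64(nan), np.float64(-0.05), array([0.4532901 , 0.18121237, 0.06458934])))
[ -0.5  82.1 115.4]h.py:47: RuntimeWarning: Mean of empty slice.
  ys,xs=np.nonzero(m); o,d=ray(c,xs.mean(),ys.mean()); t=((C-o)@EX)/(d@EX)
  ret = ret.dtype.type(ret / rcount)
h.py:52: RuntimeWarning: Mean of empty slice.
  out.append((np.hypot(*(proj(c,P)-[xs.mean(),ys.mean()])),th,P))
```

```bash
python3 -m crank '[[0,[-0.6,0,0],0],[0,[-0.6,0,0],0],[0,[-0.6,0,0],0],[0,[-0.6,0,0],0],[0,[-0.6,0,0],0]]'
python3 -m crank '[[0,[-0.6,0,0],0],[0,[-0.6,0,0],0],[0,[-0.6,0,0],0],[0,[-0.6,0,0],0],[0,[0,0,0],0]]'
python3 -m crank '[[0,[1,0,-2],0],[0,[0,0,-3],0],[0,[0,0,-2],0],[0,[0,0,0],0]]'
python3 - <<'E'
from h import *
print(pad()); print(jig(monitor.sense()['tcp_pos']))
sc=shot('scene');x,y=proj(sc,[.45,.23,.09]).astype(int)
sd=shot('side');x2,y2=proj(sd,[.45,.23,.09]).astype(int)
cv2.imwrite('pics/c6.png',np.hstack([cv2.resize(c['image'][y-45:y+45,x-40:x+40],(320,360),interpolation=2) for c,x,y in((sc,x,y),(sd,x2,y2))]))
E
```

```text
time: 14.9
tcp_pos: [0.4462, 0.2638, 0.1154]
tcp_rot: [0.676, 0.737, -0.0, -0.0]
ft_force: [-0.1, 1.1, -1.8]
width: 0.004
grasp_force: 0.5
time: 15.4
tcp_pos: [0.4484, 0.2397, 0.1156]
tcp_rot: [0.676, 0.737, -0.0, 0.0]
ft_force: [0.5, 0.4, -0.8]
width: 0.004
grasp_force: 0.0
time: 15.8
tcp_pos: [0.4491, 0.2514, 0.1882]
tcp_rot: [0.676, 0.737, 0.002, 0.001]
ft_force: [0.2, 0.1, 0.2]
width: 0.004
grasp_force: 0.0
(49, (np.float64(0.15913831281527102), np.float64(0.8499999999999995), array([0.45019085, 0.21890929, 0.13171251])))
[  0.7  39.5 186.6]
```

View pics/c6.png

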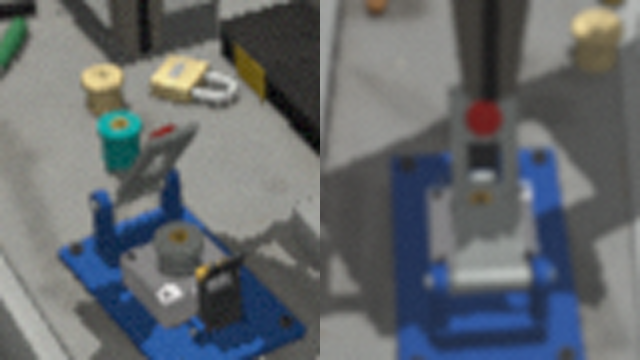

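```bash
python3 -m crank '[[0,[-2.7,0,0],0],[0,[-2.8,0,0],0],[0,[0,0,1.8],0],[0,[0,0,1.8],0],[0,[0,0,0],0]]'
python3 -m crank '[[0,[0,0,0.7],0],[0,[0,0,0.7],0],[0,[0,0,0.7],0],[0,[0,0,0.7],0],[0,[0,0,0.7],0]]'
python3 -m crank '[[0,[-0.4,0,0.6],0],[0,[-0.4,0,0.6],0],[0,[-0.3,0,0.6],0],[0,[0,0,0],0]]'
python3 - <<'E'
from h import *
print(jig(monitor.sense()['tcp_pos']))
E
```

```text
time: 16.45
tcp_pos: [0.4502, 0.1944, 0.1466]
tcp_rot: [0.676, 0.737, -0.003, -0.001]
ft_force: [-0.4, 0.5, -0.5]
width: 0.0
grasp_force: 0.0
time: 16.95
tcp_pos: [0.4525, 0.1957, 0.1142]
tcp_rot: [0.676, 0.737, 0.0, 0.0]
ft_force: [-0.6, -3.9, 2.4]
width: 0.003
grasp_force: 1.7
time: 17.35
tcp_pos: [0.4527, 0.1842, 0.0956]
tcp_rot: [0.676, 0.737, -0.001, -0.0]
ft_force: [-0.2, 0.7, 0.2]
width: 0.011
grasp_force: 0.0
[ -0.3 -27.4  95.6]
```

```bash
python3 -m crank '[[0,[-0.1,0,0.5],0],[0,[-0.1,0,0.4],0],[0,[0,0,0.3],0],[0,[0,0,0],0]]'
python3 -m crank '[[0,[0,0,0.2],0],[0,[0,0,0.1],0],[0,[0,0,0],0]]'
python3 -m crank '[[0,[0,0,0.1],0],[0,[0,0,0],0]]'
python3 -m crank '[[0,[0,0,0.1],0],[0,[0,0,0],0]]'
```

```text
time: 17.75
tcp_pos: [0.4533, 0.1827, 0.0842]
tcp_rot: [0.676, 0.737, -0.0, -0.0]
ft_force: [0.8, 0.2, 0.4]
width: 0.005
grasp_force: 0.0
time: 18.05
tcp_pos: [0.4535, 0.1828, 0.0815]
tcp_rot: [0.676, 0.737, -0.0, -0.0]
ft_force: [0.5, -0.2, -0.0]
width: 0.006
grasp_force: 0.0
time: 18.25
tcp_pos: [0.4535, 0.1828, 0.0805]
tcp_rot: [0.676, 0.737, 0.0, -0.0]
ft_force: [-0.6, 0.1, 0.2]
width: 0.003
grasp_force: 0.0
time: 18.45
tcp_pos: [0.4535, 0.1827, 0.0795]
tcp_rot: [0.676, 0.737, -0.0, -0.0]
ft_force: [0.2, -0.6, -1.1]
width: 0.003
grasp_force: 0.0
```

```bash
for i in 1; do python3 -m crank '[[0,[0,0,0.1],0],[0,[0,0,0],0]]'; python3 -m crank '[[0,[0,0,0.1],0],[0,[0,0,0],0]]'; python3 -m crank '[[0,[0,0,0.05],0],[0,[0,0,0],0]]'; done | grep -E "tcp_pos|ft_f"
```

```text
tcp_pos: [0.4535, 0.1827, 0.0785]
ft_force: [-0.1, 1.1, 0.8]
tcp_pos: [0.4534, 0.1827, 0.0775]
ft_force: [0.9, -0.6, -0.9]
tcp_pos: [0.4535, 0.1827, 0.077]
ft_force: [0.6, -1.4, -0.3]
```

```bash
(python3 -m crank '[[0,[0,0,0.1],0],[0,[0,0,0],0]]'; python3 -m crank '[[0,[0,0,0.05],0],[0,[0,0,0],0]]'; python3 -m crank '[[0,[0,0,0.05],0],[0,[0,0,0],0]]') | grep -E "tcp_pos|ft_f"
python3 - <<'E'
from h import *
print(jig(monitor.sense()['tcp_pos']))
sc=shot('scene');x,y=proj(sc,[.45,.21,.07]).astype(int)
cv2.imwrite('pics/c7.png',cv2.resize(sc['image'][y-35:y+30,x-35:x+35],(560,520),interpolation=2))
E
```

```text
tcp_pos: [0.4534, 0.1827, 0.076]
ft_force: [-0.7, 0.1, 0.5]
tcp_pos: [0.4535, 0.1828, 0.0755]
ft_force: [-0.0, 0.1, -1.0]
tcp_pos: [0.4534, 0.1827, 0.075]
ft_force: [0.1, 0.3, -0.7]
[  0.3 -28.9  75. ]
```

View pics/c7.png

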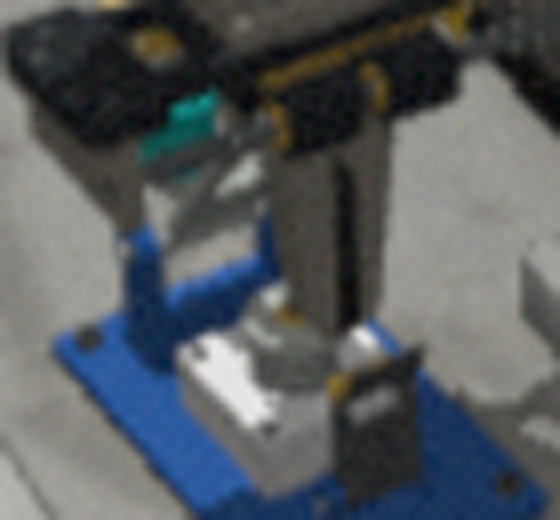

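```bash
python3 -m crank '[[0,[-0.3,0,-1],0],[0,[0,0,-3],0],[0,[0,0,-3],0],[0,[0,0,-3],0],[0,[0,0,-2],0]]'
python3 - <<'E'
from h import *
print(pad()); print(jig(monitor.sense()['tcp_pos']))
E
```

```text
time: 20.2
tcp_pos: [0.4544, 0.1798, 0.1979]
tcp_rot: [0.676, 0.737, 0.001, 0.001]
ft_force: [-0.1, -0.7, -0.3]
width: 0.003
grasp_force: 0.0
(52, (np.float64(0.08380678078867868), np.float64(0.9099999999999995), array([0.44982613, 0.22334545, 0.13461379])))
[  2.4 -31.5 200.4]
```

```bash
python3 -m crank '[[0,[4.3,-0.1,0],0],[0,[4.4,-0.1,0],0],[0,[0,0,0],0],[0,[0,0,0],0]]'
python3 -m crank '[[0,[0,0,3],0],[0,[0,0,3],0],[0,[0,0,2.5],0],[0,[0,0,1.2],0],[0,[0,0,0],0]]'
python3 -m crank '[[0,[-0.8,0,0],0],[0,[-0.5,0,0],0],[0,[-0.5,0,0],0],[0,[-0.5,0,0],0],[0,[-0.5,0,0],0]]'
python3 - <<'E'
from h import *
print(jig(monitor.sense()['tcp_pos']))
E
python3 -m crank '[[0,[-0.5,0,0],0],[0,[-0.5,0,0],0],[0,[-0.5,0,0],0],[0,[-0.5,0,0],0],[0,[-0.5,0,0],0]]'
python3 - <<'E'
from h import *
print(pad()); print(jig(monitor.sense()['tcp_pos']))
E
```

```text
time: 20.65
tcp_pos: [0.4438, 0.2665, 0.195]
tcp_rot: [0.675, 0.738, -0.0, 0.0]
ft_force: [0.4, 0.2, -0.2]
width: 0.004
grasp_force: 0.0
time: 21.15
tcp_pos: [0.4433, 0.2647, 0.0968]
tcp_rot: [0.676, 0.737, -0.002, -0.0]
ft_force: [0.1, 0.4, 0.1]
width: 0.004
grasp_force: 0.0
time: 21.65
tcp_pos: [0.4471, 0.2382, 0.0987]
tcp_rot: [0.676, 0.737, 0.001, 0.0]
ft_force: [0.1, 0.9, -0.3]
width: 0.006
grasp_force: 0.4
[-1.5 26.9 98.7]
time: 22.15
tcp_pos: [0.4487, 0.2133, 0.098]
tcp_rot: [0.676, 0.737, 0.0, -0.0]
ft_force: [-1.8, 12.1, -8.0]
width: 0.004
grasp_force: 6.9
(0, (np.float64(nan), np.float64(-0.05), array([0.4532901 , 0.18121237, 0.06458934])))
[-2.   1.6 97.9]h.py:47: RuntimeWarning: Mean of empty slice.
  ys,xs=np.nonzero(m); o,d=ray(c,xs.mean(),ys.mean()); t=((C-o)@EX)/(d@EX)
  ret = ret.dtype.type(ret / rcount)
h.py:52: RuntimeWarning: Mean of empty slice.
  out.append((np.hypot(*(proj(c,P)-[xs.mean(),ys.mean()])),th,P))
```

```bash
python3 -m crank '[[0,[0.5,0,0],0],[0,[0.5,0,-0.5],0],[0,[0.5,0,-0.5],0],[0,[0.5,0,-1],0],[0,[0,0,-1],0]]'; python3 -m crank '[[0,[0,0,-2],0],[0,[0,0,-2],0],[0,[0,0,-2],0],[0,[0,0,-1],0]]'
python3 - <<'E'
from h import *
print(pad()); print(jig(monitor.sense()['tcp_pos']))
E
```

```text
time: 22.7
tcp_pos: [0.4471, 0.2342, 0.1291]
tcp_rot: [0.675, 0.738, 0.0, 0.0]
ft_force: [-0.0, -0.4, 1.0]
width: 0.007
grasp_force: 0.0
time: 23.1
tcp_pos: [0.4479, 0.2338, 0.2006]
tcp_rot: [0.675, 0.737, 0.001, 0.001]
ft_force: [-0.9, 0.3, -0.3]
width: 0.002
grasp_force: 0.0
(41, (np.float64(0.08063577113697168), np.float64(0.4499999999999998), array([0.45218392, 0.1946671 , 0.10628144])))
[ -0.7  22.7 201.2]
```

```bash
python3 -m crank '[[0,[-2.1,0,0],0],[0,[-2.1,0,3],0],[0,[0,0,3.5],0],[0,[0,0,2],0],[0,[0,0,0],0]]'
python3 -m crank '[[0,[0,0,0.4],0],[0,[0,0,0.4],0],[0,[-0.1,0,0.4],0]]'
python3 -m crank '[[0,[-0.2,0,0.4],0],[0,[-0.1,0,0.4],0],[0,[0,0,0],0]]'
python3 - <<'E'
from h import *
print(jig(monitor.sense()['tcp_pos']))
E
```

```text
time: 23.65
tcp_pos: [0.4486, 0.1904, 0.1104]
tcp_rot: [0.676, 0.737, -0.002, -0.001]
ft_force: [0.3, 0.6, 1.0]
width: 0.005
grasp_force: 0.0
time: 23.95
tcp_pos: [0.4516, 0.191, 0.1018]
tcp_rot: [0.675, 0.737, 0.001, 0.0]
ft_force: [0.6, -0.1, 0.3]
width: 0.006
grasp_force: 0.3
time: 24.25
tcp_pos: [0.4508, 0.1873, 0.0927]
tcp_rot: [0.676, 0.737, -0.0, -0.0]
ft_force: [-0.9, -0.4, -0.4]
width: 0.008
grasp_force: 0.0
[ -2.  -24.1  92.7]
```

```bash
python3 -m crank '[[0,[-0.1,0.1,0.4],0],[0,[-0.1,0,0.4],0],[0,[-0.1,0,0.3],0],[0,[0,0,0],0]]'
(python3 -m crank '[[0,[-0.1,0,0.1],0],[0,[0,0,0],0]]';python3 -m crank '[[0,[0,0,0.1],0],[0,[0,0,0],0]]';python3 -m crank '[[0,[0,0,0.05],0],[0,[0,0,0],0]]';python3 -m crank '[[0,[0,0,0.05],0],[0,[0,0,0],0]]')|grep -E 'tcp_pos|ft_f'
python3 - <<'E'
from h import *
print(jig(monitor.sense()['tcp_pos']))
E
```

```text
time: 24.65
tcp_pos: [0.452, 0.1844, 0.0816]
tcp_rot: [0.676, 0.737, -0.0, -0.0]
ft_force: [-0.1, 0.5, 0.2]
width: 0.005
grasp_force: 0.0
tcp_pos: [0.4524, 0.1835, 0.081]
ft_force: [0.3, 0.6, 0.6]
tcp_pos: [0.4524, 0.1837, 0.0801]
ft_force: [0.7, 0.0, 0.2]
tcp_pos: [0.4524, 0.1837, 0.0796]
ft_force: [0.2, 0.2, -1.2]
tcp_pos: [0.4524, 0.1837, 0.0791]
ft_force: [-0.5, 0.1, -0.3]
[ -0.7 -27.9  79.1]
```

```bash
(python3 -m crank '[[0,[0,0,0.1],0],[0,[0,0,0],0]]';python3 -m crank '[[0,[0,0,0.05],0],[0,[0,0,0],0]]';python3 -m crank '[[0,[0,0,0.05],0],[0,[0,0,0],0]]';python3 -m crank '[[0,[0,0,0.05],0],[0,[0,0,0],0]]')|grep -E 'tcp_pos|ft_f|grasp'
```

```text
tcp_pos: [0.4525, 0.1837, 0.0782]
ft_force: [0.6, -0.8, 3.1]
grasp_force: 1.3
tcp_pos: [0.4526, 0.1837, 0.0779]
ft_force: [-2.9, -0.2, 7.8]
grasp_force: 3.4
tcp_pos: [0.4526, 0.1837, 0.0777]
ft_force: [-2.7, -1.5, 9.9]
grasp_force: 5.3
tcp_pos: [0.4526, 0.1835, 0.0771]
ft_force: [-1.1, -2.1, 7.5]
grasp_force: 4.1
```

Contact with the roller at just the predicted height; continuing gently.

```bash
(python3 -m crank '[[0,[0,0,0.05],0],[0,[0,0,0],0]]';python3 -m crank '[[0,[0,0,0.05],0],[0,[0,0,0],0]]';python3 -m crank '[[0,[0,0,0.05],0],[0,[0,0,0],0]]';python3 -m crank '[[0,[0,0,0.05],0],[0,[0,0,0],0]]')|grep -E 'tcp_pos|ft_f|grasp'
```

```text
tcp_pos: [0.4526, 0.1835, 0.0765]
ft_force: [-1.0, -3.2, 7.6]
grasp_force: 3.9
tcp_pos: [0.4526, 0.1833, 0.0759]
ft_force: [-0.5, -2.4, 5.9]
grasp_force: 3.1
tcp_pos: [0.4526, 0.1833, 0.0753]
ft_force: [-0.4, -2.8, 5.2]
grasp_force: 2.8
tcp_pos: [0.4526, 0.1832, 0.0748]
ft_force: [0.0, -4.0, 4.4]
grasp_force: 2.4
```

```bash
(python3 -m crank '[[0,[0,0,0.1],0],[0,[0,0,0],0]]';python3 -m crank '[[0,[0,0,0.1],0],[0,[0,0,0],0]]';python3 -m crank '[[0,[0,0,0.05],0],[0,[0,0,0],0]]';python3 -m crank '[[0,[0,0,0.05],0],[0,[0,0,0],0]]')|grep -E 'tcp_pos|ft_f|grasp'
```

```text
tcp_pos: [0.4525, 0.1834, 0.0736]
ft_force: [-0.1, -3.1, 4.5]
grasp_force: 1.7
tcp_pos: [0.4525, 0.1837, 0.0725]
ft_force: [0.2, -2.2, 3.4]
grasp_force: 1.1
tcp_pos: [0.4524, 0.1838, 0.072]
ft_force: [0.6, -0.6, 1.7]
grasp_force: 0.8
tcp_pos: [0.4524, 0.1838, 0.0715]
ft_force: [0.0, -1.0, 1.5]
grasp_force: 0.5
```

```bash
(python3 -m crank '[[0,[0,0,0.1],0],[0,[0,0,0],0]]';python3 -m crank '[[0,[0,0,0.05],0],[0,[0,0,0],0]]';python3 -m crank '[[0,[0,0,0.05],0],[0,[0,0,0],0]]';python3 -m crank '[[0,[0,0,0.05],0],[0,[0,0,0],0]]')|grep -E 'tcp_pos|ft_f|grasp'
```

```text
tcp_pos: [0.4523, 0.1838, 0.0704]
ft_force: [0.2, 0.1, -0.4]
grasp_force: 0.1
tcp_pos: [0.4522, 0.1837, 0.0699]
ft_force: [-0.4, -0.1, -0.8]
grasp_force: 0.0
tcp_pos: [0.4523, 0.1837, 0.0695]
ft_force: [-0.9, 0.0, -0.1]
grasp_force: 0.0
tcp_pos: [0.4524, 0.1837, 0.0692]
ft_force: [-1.3, 0.6, 3.3]
grasp_force: 1.7
```

```bash
python3 -m crank '[[0,[0,0,0.05],0],[0,[0,0,0],0]]'; python3 -m crank '[[0,[0,0,-0.5],0],[0,[0,0,-2],0],[0,[0,0,-4],0],[0,[0,0,-4],0],[0,[0,0,-3],0]]'; python3 -m crank '[[0,[-2,0,0],0],[0,[-2,0,0],0],[0,[0,0,0],0]]'
python3 - <<'E'
from h import *
print(pad())
w=read_camera('wrist');hsv=cv2.cvtColor(w['image'],40)
for th in (0,.05,.1):
    P=C+EY*(.058-.088*np.cos(th)+.010*np.sin(th))+np.array([0,0,.059+.088*np.sin(th)+.010*np.cos(th)]);print(th,proj(w,P))
u,v=proj(w,P).astype(int)
m=cv2.inRange(hsv,(0,140,80),(8,255,255))|cv2.inRange(hsv,(172,140,80),(180,255,255))
ys,xs=np.nonzero(m[v-25:v+25,u-25:u+25]);print(len(xs),xs.mean()+u-25,ys.mean()+v-25, np.sqrt(len(xs)/np.pi))
E
```

```text
time: 28.85
tcp_pos: [0.4524, 0.1837, 0.0691]
tcp_rot: [0.676, 0.737, -0.0, -0.0]
ft_force: [-3.2, -1.2, 9.3]
width: 0.004
grasp_force: 4.6
time: 29.35
tcp_pos: [0.4528, 0.1839, 0.206]
tcp_rot: [0.676, 0.737, 0.001, 0.0]
ft_force: [-0.3, 0.8, -0.8]
width: 0.005
grasp_force: 0.0
time: 29.65
tcp_pos: [0.4559, 0.1425, 0.204]
tcp_rot: [0.676, 0.737, 0.0, 0.0]
ft_force: [-0.6, -0.3, -0.3]
width: 0.006
grasp_force: 0.0
(33, (np.float64(0.052037216241137975), np.float64(-0.030000000000000013), array([0.45327949, 0.1813414 , 0.0663559 ])))
0 [258.59437854 145.72891814]
0.05 [258.61366609 145.50261664]
0.1 [258.6345188  145.03374474]
262 258.40076335877865 145.8854961832061 9.13220620552083
```

Strap angle reads about 0, held after release, so it is closed. Handing in.

```bash
python3 -c "
from plant import bot
print(bot.close_job())"
```

```text
the job is handed in; nothing more can be done
None
```

The nickel cylinder is in the nest, fully home by force and camera checks, and the strap is snapped under the catch; I handed the job in at about 30 s. The first try at pressing the strap down slid off its nose and the second push met about 12 N, both under the limits, and I viewed 11 pictures against the limit of 10.

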